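# Park the long pattern rollers at the top of the sloping rack

### The arm

A 6-joint arm with a two-finger parallel gripper is mounted at the origin on the work surface. World frame = base frame: x ahead of the robot, y to its left, z up, the work surface at z = 0. Lengths are in m, angles in rad, forces in N, time in s.
With the tool pointing down it reaches from about 0.3 to 0.875 m from the base axis. Payload 6.4 kg.
Tool frame: the origin (TCP) lies at the centre of the arm's flange, where the gripper is bolted on; the fingertips stand 173 mm ahead of it and the grasp point (between the pads) lies 155 mm ahead of it; z points along the fingers, y is the line along which they close (so a half turn about z gives the same grasp; the last joint's range is limited). The gripper opens to 85 mm and grips with 20 to 120 N. Pads are 22 mm wide; open, the fingers measure 114 mm over their backs; the gripper's body (76 mm by 85 mm) begins 54 mm behind the grasp point. The pads swing forward as they close: fully open they stand 13 mm farther back than shut.
Start: joints at [0.964, 0.181, 1.607, -0, 1.354, -0.206], TCP at [0.224, 0.529, 0.405] pointing down, gripper open.
Joint ranges: [-2.99, 2.99], [-0.89, 2.07], [0.3, 2.58], [-1.14, 4.28], [0, 2.63], [-3.12, 3.12]. Speed limits (rad/s): [2.57, 2.57, 3.01, 3.14, 3.14, 3.14].

### API

Orientations are given as a unit quaternion [w, x, y, z].
In Python, from bench import get_obs, camera, get_calibration, hand_in gives the robot as it stands. The module is installed in compiled form; this text tells all that it offers.
- The arm moves only by the tool drive_tool, never from a script. Its argument "increments" is a list of rows, each a list of 2 entries, a list of its own where there are three numbers: the shift along the tool's x, y, z normalised to -1 to 1, where 1 is 250 mm, then the turn about the tool's z normalised to -1 to 1, where 1 is 90 degrees. A call has exactly 8 rows; each row is the pose to reach, as a shift and turn from the pose commanded when the call began, along the tool's axes at that moment; what a row does not reach only later rows make up. A row lasts 1/8 s, in which the tool goes at most 62.5 mm and 10.7 degrees, less where a joint would pass 70% of its speed; a pose out of reach is approached as far as the arm can. A call with a number of a shift or a turn outside -1 to 1 is refused whole. A call with a gripper value outside its range is refused whole. "claw" is the closure, from 0 (fully open) to 1 (shut), set as the call begins (left out, the last holds). The fingers move at their own pace and stop on an object; the grip force is fixed at half the most. Time passes only in rows, so rows that repeat a pose let the fingers close, or fill a call up. It gives the time, the measured TCP pose, the force and the opening at its end, in the units of the state.
- get_obs(): the state, without advancing time (a new reading comes with each control period).
- camera(name): name is "scene" or "top"; returns the picture (480x640x3 uint8, blue, green, red); there is no depth.
- get_calibration(name): a dict with "K" (3x3 intrinsics, pixels), "origin" and "orientation" of the camera in the world. Camera axes: x right, y down, z forward; pixel columns grow to the right and rows downward; lengths in m; the calibration is good to about 2 mm. A picture is of the moment at which its call begins. get_calibration takes no time and is no camera call.
- hand_in(): hands the job in, once; it reports no verdict.
The state is a dict: "time_s": time; "q": joint angles; "dq": joint speeds; "joint_efforts": joint torques, N m; "eef_pos": TCP position; "eef_rot": TCP orientation; "wrist_force": force on the tool from outside, world axes, zero at the start; "torque": the same for the moment, N m; "opening": opening from 0.0 (shut) to 1.0 (fully open).
Only numpy, scipy, OpenCV 4.12 (cv2) and the standard library are available. Lean on these libraries where they do the work, as an engineer would, in place of code of your own. Each camera call takes 0.05 s, during which the arm holds its last target. There are 200 camera calls.

### The job

Three fired-clay pattern rollers lie at the low end of a sloping three-lane rack. With the fingertips, gently push each of the two long rollers up their lanes and over the crest, so that each settles against the stop board at the high end and cannot roll back. Only push them, never pick them up, and keep them under control: no flicking them up and no letting them race back down. Leave the short roller and the things around the rack where they are.

Things in the scene. Friction and masses are not known exactly. Their poses are not given: they have to be found in the camera images.
- rack: Fixed plywood rack with three parallel sloping lanes, 292 x 212 mm. Origin on the table under its middle; x points up the lanes (level), z up; it may stand turned. Lane centres at y = -68, 0, +68 mm, each 60 mm wide between 8 mm dividers that rise 14 mm above the lane floor. The floor climbs at 8 degrees from x = -140, 18 mm above the table, to the crest at x = 75, 48 mm above the table.
- ramp (a point): Frame of the climbing lane floor: on the floor surface at its low end, middle lane. x points up the slope along the floor, z square off it. The crest is at x = 217 mm here. A roller on the slope has its centre at z = 20 mm. At x = 0 to 6 mm a lip, 8 mm above the floor, keeps the rollers in; above and behind the lip it is open, so a fingertip can come in over it.
- stop (a point): Foot of the stop board's face at the high end, middle lane (x = 140, z = 39 mm of the rack). The board's top is 74 mm above the table. From the crest the floor dips at 8 degrees to this point, so a roller pushed past the crest rolls by itself to the board and stays, its centre then about 20 mm down-lane of the face and 62 mm above the table.
- roller_a: Long terracotta pattern roller: a ringed cylinder 40 mm in diameter, 56 mm long, about 135 g, lying across one of the three lanes (which one varies), at first against the low lip (centre at x = -118 mm of the rack). Origin at its centre; its y axis is the cylinder's axis, x and z turn as it rolls. It rolls freely back down when let go before the crest.
- roller_b: The second long roller, the same as roller_a, in another lane.
- roller_short: Short roller to leave alone: the same 40 mm diameter but only 30 mm long, about 75 g, in the remaining lane. Origin at its centre.
- jar: Bystander: closed glaze jar, 60 mm in diameter, 75 mm tall, standing beyond the rack's high end. Origin under its base.
- bowl: Bystander: small blue bowl, 90 mm across, 45 mm tall, beside the rack. Origin under its base.
- brush: Bystander: brush 170 mm long lying on the table along the rack's other side. Origin under its middle, x along it.
Mind the look-alikes: they are no part of the job. Leave any green or purple look-alike of the roller_b alone.

How it is judged:
By the outcome, as a careful person would: the job done as asked, in the order asked, and still so for the second after the job is handed in, with the robot touching nothing.
It also fails if it takes over 61 s, if anything falls off the work surface, if the arm or the gripper's body presses on something with over 40 N, if the wrist force passes 120 N, or if a joint passes its speed limit or range.

## Working session

There is one attempt and no reset: what is moved stays moved. The work goes in short steps, Python scripts to look and compute and a tool call to move; the robot and the scene stay as the last step left them, time stands still between calls to the robot, and variables do not carry over. Pictures are saved under pics/ and viewed, on a budget of 10 in all, crops included, one or two more only if the job needs it, and the job is handed in when it is done.

Besides the shell and the picture viewer there is one more tool, called after "Request:" as a command line: name --argument value ..., lists and objects as JSON in quotes. drive_tool: Moves the arm, as the interface text tells. Its arguments: {"type":"object","properties":{"increments":{"type":"array","items":{"type":"array"}},"claw":{"type":"number"}},"required":["increments"]}

```bash
mkdir -p pics
python3 - <<'E'
from bench import *
import cv2
for n in("scene","top"):
    cv2.imwrite(f"pics/{n}0.png",camera(n)); c=get_calibration(n); print(n,c)
o=get_obs(); print(o)
E
```

```text
scene {'K': array([[434.54395785,   0.        , 320.73298147],
       [  0.        , 434.54395785, 233.37065102],
       [  0.        ,   0.        ,   1.        ]]), 'origin': array([ 0.81047145, -0.28538554,  0.66229343]), 'orientation': array([-0.28993583,  0.90178624,  0.30689325, -0.09238677])}
top {'K': array([[450.22906798,   0.        , 312.2082977 ],
       [  0.        , 450.22906798, 240.70028295],
       [  0.        ,   0.        ,   1.        ]]), 'origin': array([0.47736522, 0.06603948, 0.80874002]), 'orientation': array([-0.03413702,  0.71276103, -0.69892589,  0.04805191])}
{'time_s': 0.1, 'q': array([ 9.63709343e-01,  1.81493367e-01,  1.60791155e+00, -1.44081734e-05,
        1.35380779e+00, -2.06298066e-01]), 'dq': array([-2.13226695e-04, -3.11806346e-03, -2.33921519e-03, -9.63989998e-04,
        2.91935239e-04,  4.94858724e-05]), 'joint_efforts': array([ 8.94434306e-04, -4.45880842e+01, -3.52239740e+01, -2.36973319e-04,
        4.12091904e-03, -2.33071052e-05]), 'eef_pos': array([0.22418514, 0.52924831, 0.40385734]), 'eef_rot': array([-3.13964580e-04,  1.99054321e-01,  9.79988123e-01, -7.46737273e-04]), 'wrist_force': array([-1.24350447, -0.14815493,  0.46779041]), 'torque': array([-0.02713606, -0.00405327,  0.01004652]), 'opening': 0.9980375919612553}
```

View pics/scene0.png

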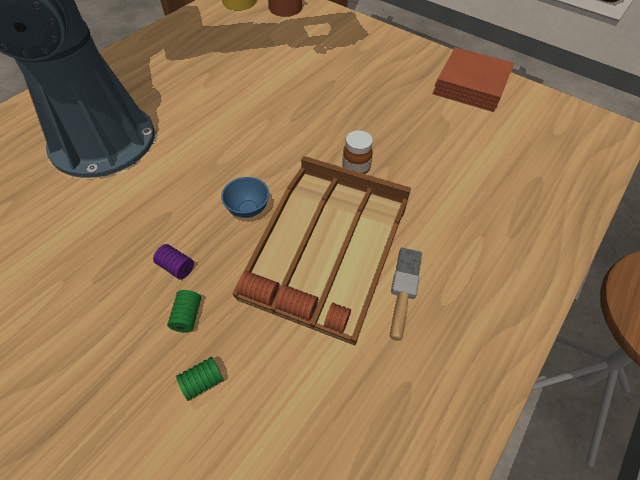

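View pics/top0.png

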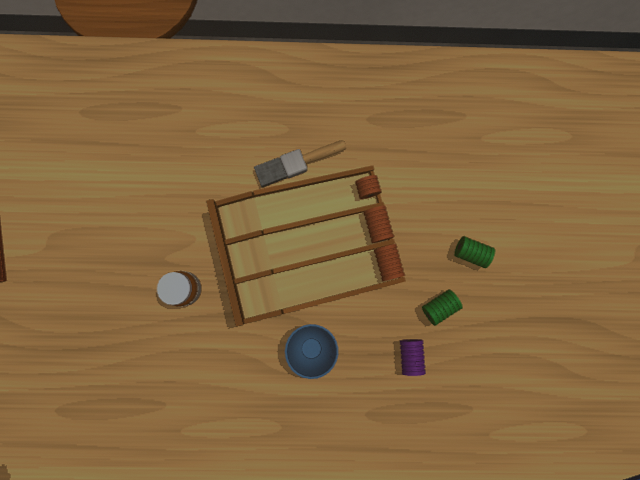

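Both views agree. The long rollers are in the middle lane and the lane nearest the robot (top px ~(379,224) and (389,262)), and the short one is in the far lane (368,187). The lanes climb towards world +y. The rack's corners are visible in both pictures, so I'll fit its pose from them.

```bash
cat > h.py <<'E'
import numpy as np
from bench import *
from scipy.spatial.transform import Rotation as R
from scipy.optimize import least_squares
C={n:get_calibration(n) for n in("scene","top")}
def rot(q): return R.from_quat([q[1],q[2],q[3],q[0]])
def proj(n,P):
    c=C[n]; p=rot(c["orientation"]).inv().apply(np.atleast_2d(P)-c["origin"])@c["K"].T
    return p[:,:2]/p[:,2:]
def tri(us,ut):
    return least_squares(lambda p:np.r_[proj("scene",p)[0]-us,proj("top",p)[0]-ut],[.47,.1,.05]).x
E
python3 - <<'E'
from h import *
M=np.array([[-.146,.106,.032],[-.146,-.106,.032],[.146,.106,.074],[.146,-.106,.074]])
S=np.array([[236,295],[355,341],[303,158],[410,187]]);T=np.array([[404,280],[373,167],[231,327],[210,200]])
for s,t in zip(S,T): print("tri",tri(s,t).round(4))
def W(p): return R.from_euler("z",p[3]).apply(M)+p[:3]
r=least_squares(lambda p:np.r_[(proj("scene",W(p))-S).ravel(),(proj("top",W(p))-T).ravel()],[.47,.1,0,1.4],loss="soft_l1")
p=r.x; print(p, np.degrees(p[3])); print(r.fun.round(1))
A=R.from_euler("z",p[3])
for y in(.068,0,-.068):
    P=A.apply([-.118,y,.041])+p[:3]; print(y,P.round(4),proj("scene",P).round(),proj("top",P).round())
for s,t in (((257,290),(389,262)),((296,303),(379,224))):
    q=tri(s,t); print("roller",q.round(4),"rack",A.inv().apply(q-p[:3]).round(4))
E
```

```text
tri [ 0.5058 -0.1065  0.0282]
tri [ 0.7048 -0.0526  0.0303]
tri [0.42   0.1817 0.0595]
tri [0.6275 0.222  0.0825]
[ 0.56504306  0.06105523 -0.00370847  1.84178782] 105.52666913007072
[-4.3 -0.6 -0.   0.5 -0.8 -0.8 -0.   2.3 -0.6  0.8 -1.9 -1.6  4.5 -1.6
 -4.1  0. ]
0.068 [ 0.5311 -0.0708  0.0373] [[260. 285.]] [[383. 263.]]
0 [ 0.5966 -0.0526  0.0373] [[298. 300.]] [[373. 225.]]
-0.068 [ 0.6621 -0.0344  0.0373] [[338. 315.]] [[362. 188.]]
roller [ 0.5336 -0.0807  0.0391] rack [-0.1281  0.0682  0.0428]
roller [ 0.599  -0.0622  0.0437] rack [-0.1278  0.0003  0.0474]
```

Run:
```python
import cv2,numpy as np
t=cv2.imread("pics/top0.png")[155:335,200:410]; s=cv2.imread("pics/scene0.png")[150:350,225:425]
t=cv2.resize(t,None,fx=3,fy=3,interpolation=cv2.INTER_CUBIC);cv2.imwrite("pics/tz.png",t)
s=cv2.resize(s,None,fx=3,fy=3,interpolation=cv2.INTER_CUBIC);cv2.imwrite("pics/sz.png",s)
```

```text
(no output)
```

View pics/tz.png

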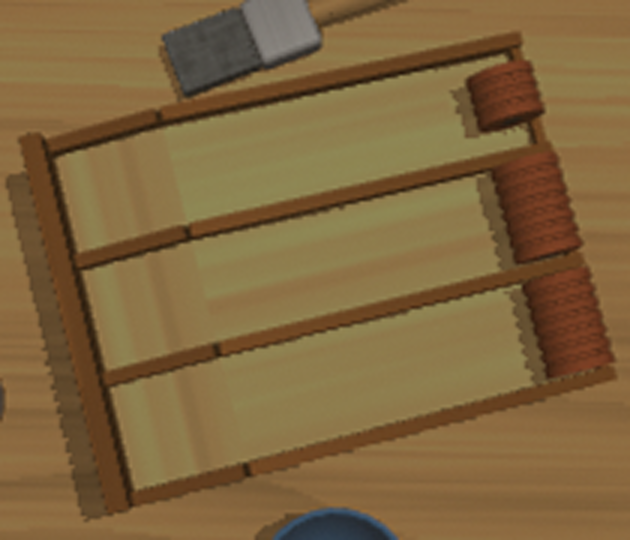

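View pics/sz.png

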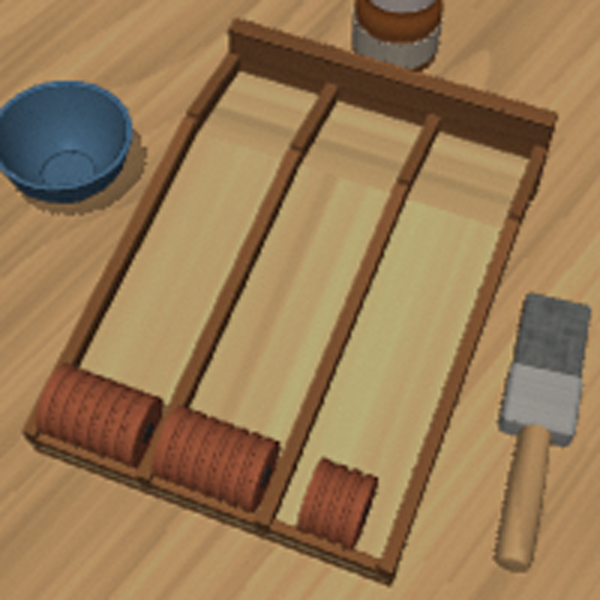

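Run:
```python
from h import *
M=np.array([[-.146,.106,.031],[-.146,-.106,.031],[.146,.106,.074],[.146,-.106,.074]])
S=np.array([[234,294],[355.7,341],[302,156.3],[410.3,188]]);T=np.array([[405,281],[373.7,166],[236,326],[206.7,200]])
for s,t in zip(S,T): print("tri",tri(s,t).round(4))
def W(p): return R.from_euler("z",p[3]).apply(M)+p[:3]
r=least_squares(lambda p:np.r_[(proj("scene",W(p))-S).ravel(),(proj("top",W(p))-T).ravel()],[.47,.1,0,1.4])
p=r.x; print(p, np.degrees(p[3])); print(r.fun.round(1))
A=R.from_euler("z",p[3])
for y in(.068,0,-.068):
    P=A.apply([-.118,y,.041])+p[:3]; print(y,P.round(4),proj("scene",P).round(),proj("top",P).round())
for s,t in (((257,290),(389,262)),((296,303),(379,224))):
    q=tri(s,t); print("roller",q.round(4),"rack",A.inv().apply(q-p[:3]).round(4))
o=get_obs(); Rt=rot(o["eef_rot"]).as_matrix(); print(Rt.round(4))
```

```text
tri [ 0.5038 -0.1078  0.0313]
tri [ 0.706  -0.0532  0.0333]
tri [0.4235 0.1723 0.0732]
tri [0.6279 0.2282 0.075 ]
[ 5.65283037e-01  6.01168186e-02 -2.80494845e-04  1.84289365e+00] 105.59002795850614
[-2.8  0.3 -0.7  0.5 -0.2 -0.  -0.2  0.3 -0.7 -0.5 -1.9 -1.2 -0.2 -0.5
 -0.7 -0.4]
0.068 [ 0.5315 -0.0718  0.0407] [[259. 285.]] [[384. 263.]]
0 [ 0.597  -0.0535  0.0407] [[298. 299.]] [[373. 225.]]
-0.068 [ 0.6625 -0.0353  0.0407] [[338. 314.]] [[363. 188.]]
roller [ 0.5336 -0.0807  0.0391] rack [-0.1271  0.0684  0.0394]
roller [ 0.599  -0.0622  0.0437] rack [-0.1268  0.0004  0.044 ]
[[-9.208e-01  3.901e-01 -9.000e-04]
 [ 3.901e-01  9.208e-01 -1.300e-03]
 [ 3.000e-04 -1.600e-03 -1.000e+00]]
```

Request:
drive_tool --increments '[[[-0.125,-0.106,0],0],[[-0.25,-0.212,0],0],[[-0.375,-0.318,0],0],[[-0.5,-0.425,0],0],[[-0.625,-0.53,0],0],[[-0.75,-0.636,0],0],[[-0.875,-0.743,0],0],[[-1,-0.85,0],0]]' --claw 1

```text
time_s: 1.1
eef_pos: [0.3718, 0.235, 0.4044]
eef_rot: [-0.0, 0.199, 0.98, -0.0]
wrist_force: [0.6, 0.4, 0.1]
opening: -0.0
```

Request:
drive_tool --increments '[[[-0.15,-0.13,0],0.09],[[-0.3,-0.26,0],0.18],[[-0.45,-0.39,0],0.27],[[-0.6,-0.52,0],0.36],[[-0.75,-0.65,0],0.45],[[-0.9,-0.78,0],0.54],[[-1,-0.88,0],0.572],[[-1,-0.88,0],0.572]]'

```text
time_s: 2.1
eef_pos: [0.5164, -0.066, 0.4041]
eef_rot: [-0.0, 0.606, 0.795, -0.0]
wrist_force: [-0.8, -0.0, 0.6]
opening: -0.001
```

```bash
cat >> h.py <<'E'
c=np.array([.5653,.0601,0]);A=R.from_euler("z",1.8429)
def where():
    o=get_obs(); T=rot(o["eef_rot"]).as_matrix()
    tip=o["eef_pos"]+.173*T[:,2]
    print("t",o["time_s"],"tip rack mm",(1e3*A.inv().apply(tip-c)).round(1),"F",o["wrist_force"].round(1),"open",round(o["opening"],2))
    print("tool axes in rack",(A.inv().as_matrix()@T).round(3).tolist())
E
python3 -c "
from h import *
where()"
```

```text
t 2.1 tip rack mm [-108.3   81.1  231.1] F [-0.8 -0.   0.6] open -0.0
tool axes in rack [[1.0, -0.004, 0.0], [-0.004, -1.0, 0.001], [0.0, -0.001, -1.0]]
```

Request:
drive_tool --increments '[[[-0.08,0.02,0.1],0],[[-0.16,0.04,0.2],0],[[-0.24,0.052,0.32],0],[[-0.307,0.052,0.44],0],[[-0.307,0.052,0.56],0],[[-0.307,0.052,0.66],0],[[-0.307,0.052,0.74],0],[[-0.307,0.052,0.78],0]]'

```text
time_s: 3.1
eef_pos: [0.5484, -0.133, 0.2083]
eef_rot: [-0.001, 0.604, 0.797, -0.0]
wrist_force: [-0.6, -0.1, -0.3]
opening: 0.001
```

```bash
python3 -c "
from h import *
import cv2
where()
s=camera('scene')[230:380,190:390];t=camera('top')[150:300,330:530]
cv2.imwrite('pics/c1.png',cv2.resize(np.hstack([s,t]),None,fx=2,fy=2,interpolation=2))"
```

```text
t 3.1 tip rack mm [-181.2   68.5   35.3] F [-0.6 -0.1 -0.3] open 0.0
tool axes in rack [[1.0, 0.001, 0.002], [0.001, -1.0, 0.002], [0.002, -0.002, -1.0]]
```

View pics/c1.png

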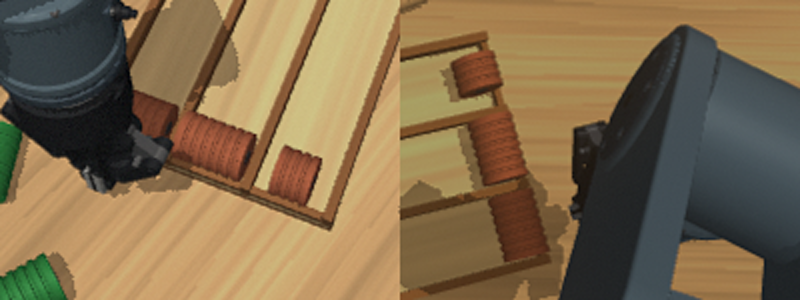

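Request:
drive_tool --increments '[[[0.035,0,0.004],0],[[0.07,0,0.006],0],[[0.1,0,0.008],0],[[0.125,0,0.008],0],[[0.15,0,0.006],0],[[0.175,0,0.004],0],[[0.2,0,0.002],0],[[0.22,0,-0.001],0]]'

```text
time_s: 4.2
eef_pos: [0.5342, -0.0809, 0.21]
eef_rot: [-0.0, 0.605, 0.796, -0.0]
wrist_force: [0.0, -0.9, 1.6]
opening: -0.001
```

```bash
python3 -c "
from h import *
where()"
```

```text
t 4.2 tip rack mm [-127.5   67.9   37. ] F [ 0.  -0.9  1.6] open -0.0
tool axes in rack [[1.0, -0.001, 0.0], [-0.001, -1.0, 0.0], [0.0, -0.0, -1.0]]
```

Request:
drive_tool --increments '[[[0.03,0,-0.003],0],[[0.06,0,-0.007],0],[[0.09,0,-0.011],0],[[0.12,0,-0.015],0],[[0.15,0,-0.019],0],[[0.18,0,-0.024],0],[[0.21,0,-0.028],0],[[0.24,0,-0.032],0]]'

```text
time_s: 5.2
eef_pos: [0.5181, -0.023, 0.218]
eef_rot: [0.0, 0.605, 0.796, 0.0]
wrist_force: [0.7, -1.4, 1.9]
opening: -0.002
```

```bash
python3 -c "
from h import *
import cv2
where()
s=camera('scene')[130:380,190:440]
cv2.imwrite('pics/c2.png',cv2.resize(s,None,fx=2,fy=2,interpolation=2))"
```

```text
t 5.2 tip rack mm [-67.4  67.8  45. ] F [ 0.7 -1.4  1.9] open -0.0
tool axes in rack [[1.0, -0.001, -0.0], [-0.001, -1.0, -0.0], [-0.0, 0.0, -1.0]]
```

View pics/c2.png

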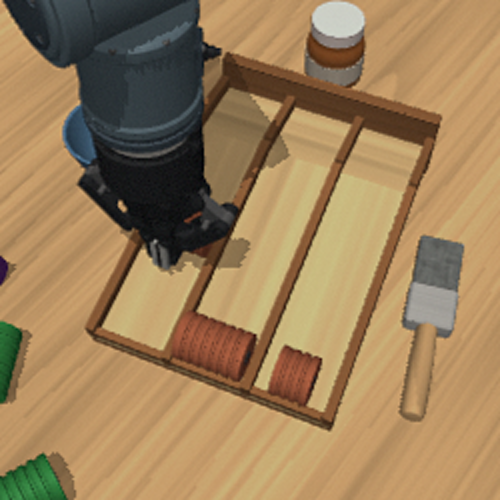

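The near-lane roller has left the low end and is moving ahead of the fingertip. I'll keep pushing.

Request:
drive_tool --increments '[[[0.03,0,-0.004],0],[[0.06,0,-0.008],0],[[0.09,0,-0.012],0],[[0.12,0,-0.016],0],[[0.15,0,-0.02],0],[[0.18,0,-0.025],0],[[0.21,0,-0.029],0],[[0.24,0,-0.033],0]]'

```text
time_s: 6.25
eef_pos: [0.502, 0.0348, 0.2263]
eef_rot: [0.0, 0.605, 0.796, 0.0]
wrist_force: [-0.1, -2.3, 0.7]
opening: -0.0
```

Request:
drive_tool --increments '[[[0.03,0,-0.004],0],[[0.06,0,-0.008],0],[[0.09,0,-0.012],0],[[0.115,0,-0.016],0],[[0.14,0,-0.02],0],[[0.16,0,-0.022],0],[[0.18,0,-0.025],0],[[0.2,0,-0.028],0]]'

```text
time_s: 7.25
eef_pos: [0.4885, 0.0828, 0.2331]
eef_rot: [-0.0, 0.605, 0.796, -0.0]
wrist_force: [-0.2, -0.1, -0.4]
opening: -0.003
```

Request:
drive_tool --increments '[[[0.01,0,-0.002],0],[[0.02,0,-0.003],0],[[0.03,0,-0.004],0],[[0.04,0,-0.005],0],[[0.05,0,-0.005],0],[[0.06,0,-0.005],0],[[0.07,0,-0.005],0],[[0.075,0,-0.005],0]]'

```text
time_s: 8.25
eef_pos: [0.4837, 0.1007, 0.2344]
eef_rot: [-0.0, 0.605, 0.796, -0.0]
wrist_force: [-0.1, -0.7, 0.1]
opening: -0.003
```

```bash
python3 -c "
from h import *
import cv2
where()
s=camera('scene')[130:330,190:440];t=camera('top')[160:360,190:420]
cv2.imwrite('pics/c3.png',cv2.resize(np.hstack([s,t]),None,fx=1.6,fy=1.6,interpolation=2))"
```

```text
t 8.25 tip rack mm [61.  67.7 61.4] F [-0.1 -0.7  0.1] open -0.0
tool axes in rack [[1.0, -0.0, -0.0], [-0.0, -1.0, 0.0], [-0.0, -0.0, -1.0]]
```

View pics/c3.png

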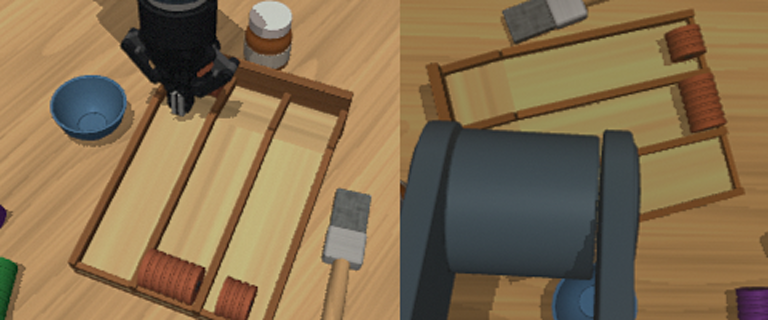

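Request:
drive_tool --increments '[[[-0.02,0,-0.05],0],[[-0.06,0,-0.15],0],[[-0.2,0.03,-0.24],0],[[-0.38,0.1,-0.24],0],[[-0.58,0.18,-0.24],0],[[-0.78,0.25,-0.24],0],[[-0.94,0.27,-0.24],0],[[-0.99,0.27,-0.24],0]]'

```text
time_s: 9.35
eef_pos: [0.6158, -0.1226, 0.2953]
eef_rot: [0.001, 0.606, 0.796, 0.0]
wrist_force: [0.3, 0.7, -0.0]
opening: 0.006
```

```bash
python3 -c "
from h import *
import cv2
where()
cv2.imwrite('pics/c4.png',np.hstack([camera('scene')[130:380,180:440],camera('top')[140:390,150:530]]))"
```

```text
t 9.35 tip rack mm [-189.8    0.3  122.3] F [ 0.3  0.7 -0. ] open 0.01
tool axes in rack [[1.0, -0.003, -0.001], [-0.003, -1.0, -0.001], [-0.001, 0.001, -1.0]]
```

View pics/c4.png

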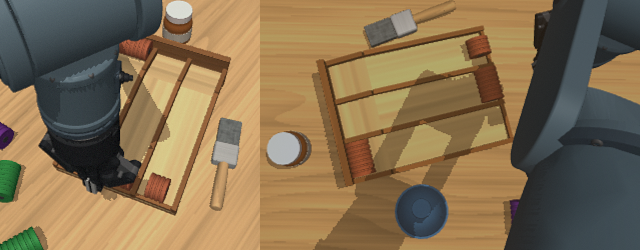

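The first roller rests against the stop board (view px ~(360,160)). Next is the middle lane, done the same way.

Request:
drive_tool --increments '[[[0.01,0,0.06],0],[[0.01,0,0.13],0],[[0.01,0,0.2],0],[[0.01,0,0.27],0],[[0.01,0,0.32],0],[[0.01,0,0.345],0],[[0.01,0,0.345],0],[[0.01,0,0.345],0]]'

```text
time_s: 10.45
eef_pos: [0.6148, -0.1176, 0.2089]
eef_rot: [0.001, 0.605, 0.796, 0.0]
wrist_force: [-0.1, 0.5, 0.4]
opening: -0.0
```

Request:
drive_tool --increments '[[[0.035,0,0.002],0],[[0.07,0,0.003],0],[[0.1,0,0.004],0],[[0.125,0,0.004],0],[[0.15,0,0.003],0],[[0.175,0,0.002],0],[[0.2,0,0],0],[[0.22,0,-0.003],0]]'

```text
time_s: 11.45
eef_pos: [0.5995, -0.0641, 0.2089]
eef_rot: [-0.0, 0.605, 0.796, -0.0]
wrist_force: [0.4, -1.5, 0.9]
opening: -0.001
```

```bash
python3 -c "
from h import *
where()"
```

```text
t 11.45 tip rack mm [-128.8    0.4   35.9] F [ 0.4 -1.5  0.9] open -0.0
tool axes in rack [[1.0, -0.001, 0.0], [-0.001, -1.0, 0.0], [0.0, -0.0, -1.0]]
```

Request:
drive_tool --increments '[[[0.03,0,-0.004],0],[[0.06,0,-0.008],0],[[0.09,0,-0.012],0],[[0.12,0,-0.017],0],[[0.15,0,-0.021],0],[[0.18,0,-0.026],0],[[0.21,0,-0.03],0],[[0.24,0,-0.035],0]]'

```text
time_s: 12.45
eef_pos: [0.5834, -0.0061, 0.2177]
eef_rot: [-0.0, 0.605, 0.796, -0.0]
wrist_force: [0.9, -1.5, 1.5]
opening: 0.001
```

Request:
drive_tool --increments '[[[0.03,0,-0.004],0],[[0.06,0,-0.008],0],[[0.09,0,-0.012],0],[[0.12,0,-0.016],0],[[0.15,0,-0.02],0],[[0.18,0,-0.025],0],[[0.21,0,-0.029],0],[[0.24,0,-0.033],0]]'

```text
time_s: 13.45
eef_pos: [0.5674, 0.0517, 0.226]
eef_rot: [-0.0, 0.605, 0.796, -0.0]
wrist_force: [0.1, -1.5, 1.0]
opening: 0.0
```

Request:
drive_tool --increments '[[[0.03,0,-0.004],0],[[0.06,0,-0.008],0],[[0.09,0,-0.012],0],[[0.115,0,-0.016],0],[[0.14,0,-0.02],0],[[0.16,0,-0.022],0],[[0.18,0,-0.025],0],[[0.2,0,-0.028],0]]'

```text
time_s: 14.45
eef_pos: [0.554, 0.0996, 0.2329]
eef_rot: [-0.0, 0.605, 0.796, -0.0]
wrist_force: [-0.2, -0.5, 1.1]
opening: -0.002
```

Request:
drive_tool --increments '[[[0.01,0,-0.002],0],[[0.02,0,-0.003],0],[[0.03,0,-0.004],0],[[0.04,0,-0.005],0],[[0.05,0,-0.005],0],[[0.06,0,-0.005],0],[[0.07,0,-0.005],0],[[0.08,0,-0.005],0]]'

```text
time_s: 15.45
eef_pos: [0.5487, 0.1188, 0.2342]
eef_rot: [-0.0, 0.605, 0.796, -0.0]
wrist_force: [-0.3, -0.2, 0.4]
opening: -0.003
```

```bash
python3 -c "
from h import *
where()"
```

```text
t 15.45 tip rack mm [61.   0.3 61.2] F [-0.3 -0.2  0.4] open -0.0
tool axes in rack [[1.0, -0.001, -0.0], [-0.001, -1.0, 0.0], [-0.0, -0.0, -1.0]]
```

Now I'll back off, rise, and retreat down-lane above the rack.

Request:
drive_tool --increments '[[[-0.02,0,-0.05],0],[[-0.06,0,-0.15],0],[[-0.2,0,-0.3],0],[[-0.38,0,-0.4],0],[[-0.58,0,-0.4],0],[[-0.78,0,-0.4],0],[[-0.94,0,-0.4],0],[[-1,0,-0.4],0]]'

```text
time_s: 16.45
eef_pos: [0.6161, -0.1249, 0.3352]
eef_rot: [0.001, 0.606, 0.795, 0.0]
wrist_force: [0.6, 0.1, 0.6]
opening: 0.001
```

Request:
drive_tool --increments '[[[-0.05,0,0],0],[[-0.1,0,0],0],[[-0.15,0,0],0],[[-0.2,0,0],0],[[-0.2,0,0],0],[[-0.2,0,0],0],[[-0.2,0,0],0],[[-0.2,0,0],0]]'

```text
time_s: 17.45
eef_pos: [0.6292, -0.17, 0.3342]
eef_rot: [-0.0, 0.605, 0.796, 0.0]
wrist_force: [-0.6, -0.4, 0.6]
opening: -0.001
```

```bash
python3 -c "
from h import *
import cv2
where()
for y in(.068,0): P=A.apply([.12,y,.062])+c; print('expected top px',proj('top',P).round()-[150,140])
cv2.imwrite('pics/c5.png',np.hstack([camera('scene')[130:380,180:440],camera('top')[140:390,150:530]]))"
```

```text
t 17.45 tip rack mm [-238.8    0.3  161.2] F [-0.6 -0.4  0.6] open -0.0
tool axes in rack [[1.0, -0.0, 0.0], [-0.0, -1.0, 0.0], [0.0, -0.0, -1.0]]
expected top px [[ 97. 158.]]
expected top px [[ 87. 118.]]
```

View pics/c5.png

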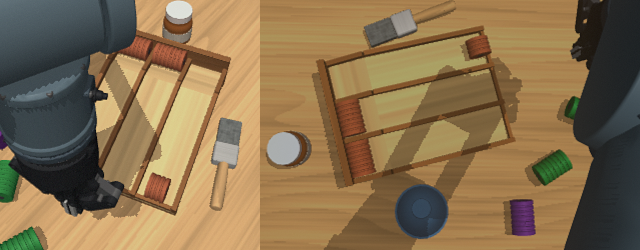

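Both long rollers lie against the stop board, at top-view crop px ~(88,117) and (98,158), within 1–2 px of the expected places. The short roller, jar, bowl, brush and look-alikes haven't moved.

```bash
python3 -c "
from bench import *
print(hand_in())"
```

```text
the job is handed in; nothing more can be done
None
```

Both long rollers are over the crest and resting against the stop board, and I handed the job in at about 17.5 s. I pushed each one slowly (about 60 mm/s) with the shut fingertips. The wrist force I read after each move stayed under about 3 N.

- **Last picture:** both rollers show within 1–2 px of where they should sit at the stop. The short roller, jar, bowl, brush and look-alikes are visibly where they were. The gripper was well clear of everything.
- **One disagreement:** my first measurement put the two long rollers about 9 mm further down-lane than the stated x = -118 mm. I did not resolve this. The approach left enough room for either position.

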